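# Push the length stop into its preset notch

### The job

Set the bench's length stop for the next batch: with the fingertips, push the black stop block gently along its rail, never pinching it, until its spring plunger drops into the notch of the preset that has the round clamp knob (not the one with the bar handle), and leave it clicked in there. Do not pull the plunger up, and leave the tape roll, carton and mug where they stand.

Things in the scene. Friction and masses are not known exactly. Their poses are not given: they have to be found in the camera images.
- rail: Plywood board 210 x 470 mm, 12 mm thick, fixed on the bench, with an aluminium rail (30 mm wide, top at z = 32 mm) along it. Origin: on the bench under the rail's middle; y axis along the rail, z up; the two presets stand on its +x side, one on each half of the rail, notches 115 to 150 mm from the middle.
- carriage (a joint): The stop's position along the rail, m: 0 mid-rail, growing to rail +y, ends at +-0.19. Friction about 1.5 N; it stays where left; starts between the presets. At a preset, from either side, the push rises to about 5 N as the plunger climbs the ramp, then dips to nothing as it drops and the stop jumps about 6 mm ahead into the notch. Pushing on out of the notch takes about 12 N.
- stop_block: The sliding stop, origin at z = 0 on the rail's centre line, axes as the rail's. Push its black block, with the saddle under it: 48 mm across the rail (x -27 to 21 mm), 30 mm along it, z 33 to 90 mm, flat upright faces to both rail ends. A thin steel plate (6 mm along the rail, top z = 52 mm) reaches to x = -91 mm; an arm (z 42 to 54 mm) reaches to x = 65 mm with the plunger.
- block_top (a point): Centre of the top face of the black block, z = 90 mm above the bench.
- plunger (a joint): Lift of the spring plunger, m: 0 fully down (also when away from the presets), below 0.001 when seated in a notch, about 0.006 on the top of a preset's pins, 0.016 pulled right up. Spring 6 N when down, 0.5 N more per mm.
- plunger_tip (a point): Centre of the plunger's 10 mm ball tip: 50 mm to rail +x of the rail's centre line, level along the rail with the middle of the block, about 30 mm above the bench when down. The plunger's black knob (18 mm diameter, z 63 to 75 mm when down) is on top.
- preset_round: The wanted preset: aluminium block fixed beside the rail, with a ROUND black clamp knob (34 mm diameter, top at z = 58 mm) at its x = 34 mm. About 55 mm long along the rail, a ramp at each end, two steel cross pins 18 mm apart; the notch is between them. Origin: 12 mm above the bench under the notch's middle, axes as the rail's: the plunger is seated when its tip has y = 0 in this frame.
- preset_bar: The other preset, on the other half of the rail: the same block, but with a BAR clamp handle, 64 mm x 10 mm, along the rail. Not wanted.
- tape_roll: Bystander: cardboard tape core standing flat, 100 mm diameter, 48 mm high. Origin at the centre of its underside.
- carton: Bystander: small closed carton, 80 x 120 x 40 mm. Origin at the centre of its underside.
- mug: Bystander: white mug, 80 mm diameter, 92 mm high. Origin at the centre of its underside.

How it is judged:
At the end, for the whole second after the job is handed in: The plunger has dropped into the notch of the round-knob preset: its tip within 3 mm of the notch's middle along the rail, lifted less than 3 mm, and the stop at rest (y of plunger_tip in the frame of preset_round between -0.003 and 0.003 m and value of joint plunger below 0.003 m and velocity of joint carriage between -0.01 and 0.01 m/s); the robot touches nothing.
It fails at once if the plunger is pulled up (lifted more than 10 mm) (value of joint plunger above 0.01 m).
It fails at once if the stop is pinched or pushed roughly (over 35 N from the fingers) (contact force between the fingers and stop_block above 35 N).
It fails at once if a bystander is displaced by more than 15 mm (distance of any of tape_roll, carton, mug from where it was at the start of the episode above 0.015 m).
It also fails if it takes over 51 s, if anything falls off the work surface, if the arm or the gripper's body presses on something with over 40 N, if the wrist force passes 120 N, or if a joint passes its speed limit or range.

### The arm

A 6-joint arm with a two-finger parallel gripper is mounted at the origin on the work surface. World frame = base frame: x ahead of the robot, y to its left, z up, the work surface at z = 0. Lengths are in m, angles in rad, forces in N, time in s.
With the tool pointing down it reaches from about 0.3 to 0.75 m from the base axis. Payload 8.5 kg.
Tool frame: the origin (TCP) lies midway between the tips of the shut fingers; the grasp point (between the pads) lies ctrl.pinch_z behind it (ctrl.pinch_z is the distance from the TCP to the grasp point, in m); z points along the fingers, y is the line along which they close (so a half turn about z gives the same grasp; the last joint's range is limited). The gripper opens to 85 mm and grips with 20 to 120 N. Pads are 22 mm wide; open, the fingers measure 114 mm over their backs; the gripper's body (76 mm by 85 mm) begins 54 mm behind the grasp point. The pads swing forward as they close: fully open they stand 13 mm farther back than shut.
Start: joints at [-1.35, 0.381, 1.297, -0, 1.464, -0.215], TCP at [0.232, -0.499, 0.231] pointing down, gripper open.
Joint ranges: [-3.11, 3.11], [-0.89, 2.33], [0.22, 2.48], [-1.42, 4.56], [0.17, 2.85], [-2.88, 2.88]. Speed limits (rad/s): [2.39, 2.39, 3.14, 3.14, 3.14, 3.14].

### API

Orientations are given as a unit quaternion [x, y, z, w].
In Python, from station import ctrl gives the robot as it stands. The module is installed in compiled form; this text tells all that it offers.
- The arm moves only by the tool drive_tool, never from a script. Its argument "rows" is a list of rows, each a list of 7 numbers: the finger opening in m, from 0 to 0.0854, then the shift along the world's x, y, z in m, then the turn, a rotation vector about the world's x, y, z in degrees. In form: [[fingers, x, y, z, rx, ry, rz], ...]. A call has exactly 10 rows; each row shifts and turns the commanded pose from where the row before left it; what a row does not reach is not made up. A row lasts 1/10 s, in which the tool goes at most 50 mm and 8.59 degrees, less where a joint would pass 70% of its speed; a pose out of reach is approached as far as the arm can. A call is refused whole if a number of a shift passes 0.05 or a number of a turn 8.59, either way. A call with a gripper value outside its range is refused whole. The fingers move at their own pace and stop on an object; "newtons" is the grip in N (left out, the last holds). Time passes only in rows, so rows that do not move let the fingers close, or fill a call up. It gives the time, the measured TCP pose, the force, the opening and the grip force at its end, in the units of the state.
- ctrl.get_obs(): the state, without advancing time (a new reading comes with each control period).
- ctrl.get_image(name): name is "scene" or "top" or "wrist"; returns a dict with "color" (480x640x3 uint8, red, green, blue), "mtx" (3x3 intrinsics, pixels), "origin" and "orientation" of the camera in the world. Camera axes: x right, y down, z forward; pixel columns grow to the right and rows downward; lengths in m; the calibration is good to about 2 mm. A picture is of the moment at which its call begins. There is no depth.
- ctrl.sign_off(): hands the job in; it is judged then, once.
The state is a dict: "t": time; "qpos": joint angles; "qvel": joint speeds; "tau": joint torques, N m; "tcp_pos": TCP position; "tcp_rot": TCP orientation; "wrist_force": force on the tool from outside, world axes, zero at the start; "torque": the same for the moment, N m; "grip_width": opening from 0.0 (shut) to 1.0 (fully open); "grasp_force": force on a finger pad.
Only numpy, scipy, OpenCV 4.12 (cv2) and the standard library are available. Lean on these libraries where they do the work, as an engineer would, in place of code of your own. Each camera call takes 0.05 s, during which the arm holds its last target. There are 200 camera calls.

## Working session

There is one attempt and no reset: what is moved stays moved. The work goes in short steps, Python scripts to look and compute and a tool call to move; the robot and the scene stay as the last step left them, time stands still between calls to the robot, and variables do not carry over. Pictures are saved under pics/ and viewed, at most 10 in all, crops included, and the job is handed in when it is done.

Besides the shell and the picture viewer there is one more tool, called after ">>>" as name(argument=value, ...), one argument or row to a line, values as JSON. drive_tool: Moves the arm, as the interface text tells. Its arguments: {"type":"object","properties":{"rows":{"type":"array","items":{"type":"array","items":{"type":"number"}}},"newtons":{"type":"number"}},"required":["rows"]}

```bash
mkdir -p pics; cat > h.py <<'E'
import numpy as np, cv2
from scipy.spatial.transform import Rotation as R
from station import ctrl
def ray(im,uv,z):
    d=np.linalg.inv(im["mtx"])@np.array([uv[0],uv[1],1.]); M=R.from_quat(im["orientation"]).as_matrix()
    d=M@d; o=np.array(im["origin"]); return o+d*(z-o[2])/d[2]
def proj(im,p):
    M=R.from_quat(im["orientation"]).as_matrix(); c=im["mtx"]@(M.T@(np.array(p)-im["origin"])); return c[:2]/c[2]
E
python3 - <<'E'
from h import *
for n in("top","scene"):
    im=ctrl.get_image(n); cv2.imwrite(f"pics/{n}0.png",im["color"][:,:,::-1]); print(n,im["origin"],im["orientation"],im["mtx"].tolist())
print(ctrl.get_obs(), ctrl.pinch_z)
E
```

```text
top [0.42262418 0.02131882 1.26491052] [-0.69860271  0.711833   -0.05511591  0.04701358] [[612.4704161821312, 0.0, 316.0159651930904], [0.0, 612.4704161821312, 226.0072595767105], [0.0, 0.0, 1.0]]
scene [0.99144914 0.77131316 0.85612882] [ 0.20517908  0.88804806 -0.39899764 -0.10036467] [[528.352698260039, 0.0, 313.04406377213854], [0.0, 528.352698260039, 236.8431277216393], [0.0, 0.0, 1.0]]
{'t': 0.1, 'qpos': array([-1.35029150e+00,  3.81117617e-01,  1.29813656e+00, -2.58729834e-05,
        1.46357860e+00, -2.15278128e-01]), 'qvel': array([-0.00237814, -0.00165923, -0.00235329,  0.00163308, -0.00226243,
       -0.00072901]), 'tau': array([ 3.43405001e-03, -4.49225485e+01, -2.31655777e+01, -2.42898686e-04,
        3.65315864e-03, -2.09561290e-05]), 'tcp_pos': array([ 0.23211307, -0.49834698,  0.23079575]), 'tcp_rot': array([ 9.76354933e-01,  2.16172757e-01, -1.44817366e-05, -6.20025266e-04]), 'wrist_force': array([ 0.18728325, -0.36157254,  0.07264013]), 'torque': array([0.0088902 , 0.02950661, 0.05276545]), 'grasp_force': 0.0, 'grip_width': 0.9995280653424454} 0.0187
```

View pics/top0.png

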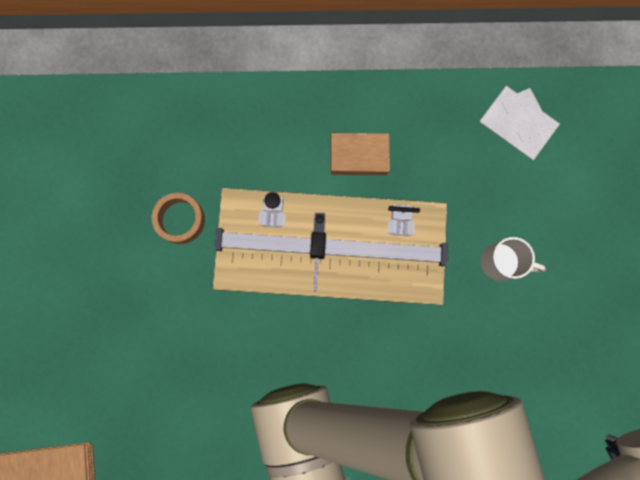

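View pics/scene0.png

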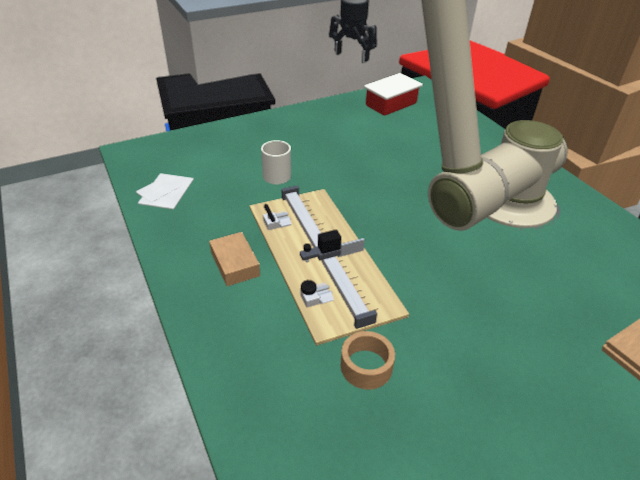

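The top view shows the round knob at (272,201) on the left half (+y world), the bar handle at (403,209), the black block at (318,243), and rail end caps at (219,240) and (444,254). The tape is at (178,218), the mug at (508,258) and the carton at (360,153). The scene view agrees.

```bash
python3 - <<'E'
from h import *
im=ctrl.get_image("top"); c=im["color"]; hsv=cv2.cvtColor(c,cv2.COLOR_RGB2HSV)
# board: non-green region
m=((hsv[...,0]<35)|(hsv[...,0]>95)|(hsv[...,1]<60)).astype(np.uint8)
m[:180]=0;m[320:]=0;m[:,:208]=0;m[:,460:]=0
ct=max(cv2.findContours(m,cv2.RETR_EXTERNAL,cv2.CHAIN_APPROX_NONE)[0],key=cv2.contourArea)
box=cv2.boxPoints(cv2.minAreaRect(ct)); P=np.array([ray(im,b,.012)[:2] for b in box]); print(box,P,"sides",[np.linalg.norm(P[i]-P[i-1]) for i in range(4)])
C=P.mean(0); e=[P[i]-P[i-1] for i in range(4)]; l=max(e,key=np.linalg.norm); l=l/np.linalg.norm(l); l*=np.sign(l[1]); x=np.array([l[1],-l[0]])
print("centre",C,"yaxis",l,"yaw deg",np.degrees(np.arctan2(-l[0],l[1])))
dk=(c.max(2)<60).astype(np.uint8)
n,lab,st,ce=cv2.connectedComponentsWithStats(dk)
for i in range(1,n):
    if st[i,4]>25 and 180<ce[i,1]<300:
        for z in(.032,.058,.09):
            p=ray(im,ce[i],z)[:2]; d=p-C; print(st[i],ce[i].round(1),z,p.round(4),"rail x,y",(d@x).round(4),(d@l).round(4))
crop=c[180:310,205:455]; cv2.imwrite("pics/crop.png",cv2.resize(crop,None,fx=3,fy=3,interpolation=cv2.INTER_CUBIC)[:,:,::-1])
E
```

```text
[[211.60416 289.655  ]
 [218.49765 186.82664]
 [451.06137 202.41751]
 [444.16788 305.24585]] [[ 0.47796598  0.21993824]
 [ 0.69101762  0.206678  ]
 [ 0.64947383 -0.27719809]
 [ 0.43739314 -0.25224073]] sides [np.float64(0.4739189149840065), np.float64(0.2134638906515752), np.float64(0.48565621300576883), np.float64(0.21354411550557043)]
centre [ 0.56396264 -0.02570565] yaxis [0.08554154 0.9963346 ] yaw deg -4.907166440561033
[265 193  15  15 164] [271.9 199.7] 0.032 [0.6579 0.0945] rail x,y 0.0833 0.1278
[265 193  15  15 164] [271.9 199.7] 0.058 [0.6529 0.093 ] rail x,y 0.0785 0.1259
[265 193  15  15 164] [271.9 199.7] 0.09 [0.6468 0.0911] rail x,y 0.0726 0.1234
[389 207  30   5  91] [403.6 208.9] 0.032 [ 0.634  -0.1745] rail x,y 0.0825 -0.1422
[389 207  30   5  91] [403.6 208.9] 0.058 [ 0.6296 -0.1704] rail x,y 0.0777 -0.1385
[389 207  30   5  91] [403.6 208.9] 0.09 [ 0.6241 -0.1653] rail x,y 0.0718 -0.1339
[316 214   8   9  57] [319.4 218.3] 0.032 [ 0.6177 -0.0018] rail x,y 0.0515 0.0284
[316 214   8   9  57] [319.4 218.3] 0.058 [ 0.6136 -0.0013] rail x,y 0.0473 0.0286
[316 214   8   9  57] [319.4 218.3] 0.09 [ 0.6085 -0.0007] rail x,y 0.0422 0.0287
[311 232  14  26 326] [317.6 244.6] 0.032 [0.5639 0.0029] rail x,y -0.0025 0.0284
[311 232  14  26 326] [317.6 244.6] 0.058 [0.5609 0.0032] rail x,y -0.0055 0.0286
[311 232  14  26 326] [317.6 244.6] 0.09 [0.5573 0.0037] rail x,y -0.0092 0.0287
```

View pics/crop.png

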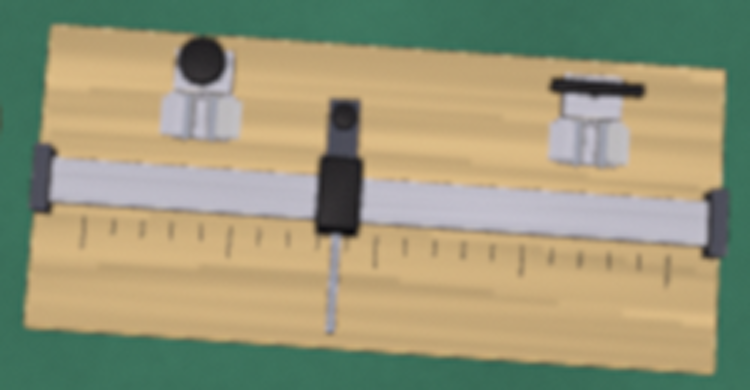

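```bash
python3 - <<'E'
from h import *
im=ctrl.get_image("top")
f=lambda u,v,z: ray(im,(205+(u+.5)/3-.5,180+(v+.5)/3-.5),z)[:2]
P=np.array([f(50,24,.012),f(726,70,.012),f(716,374,.012),f(24,328,.012)]); C=P.mean(0)
print([np.linalg.norm(P[i]-P[i-1]) for i in range(4)])
l=(P[0]+P[3]-P[1]-P[2]); l/=np.linalg.norm(l); x=np.array([l[1],-l[0]])
a,b=f(43,178,.04),f(718,223,.04); l2=(a-b)/np.linalg.norm(a-b)
print(C,l,"caps",(a+b)/2,l2,np.linalg.norm(a-b))
for nm,p in dict(knob=f(202,60,.058),notch=f(204,117,.03),block=f(341,185,.09),plk=f(344,115,.075)).items():
    d=p-(a+b)/2; x2=np.array([l2[1],-l2[0]]); print(nm,p.round(4),(d@x2).round(4),(d@l2).round(4))
E
```

```text
[np.float64(0.21056730168049562), np.float64(0.47050065867924423), np.float64(0.20985452126344903), np.float64(0.4701235719530218)]
[ 0.5640124  -0.02500691] [0.08580731 0.99631175] caps [ 0.55858865 -0.02485638] [0.08520558 0.99636339] 0.45368280786970755
knob [0.6531 0.0928] 0.0841 0.1253
notch [0.619  0.0935] 0.0501 0.1231
block [0.5635 0.0023] 0.0026 0.0274
plk [ 0.6115 -0.0009] 0.0507 0.0284
```

>>> drive_tool(
  rows=[
    [0,0.016,0.022,0,0,0,3],
    [0,0.016,0.022,0,0,0,3],
    [0,0.016,0.022,0,0,0,3],
    [0,0.016,0.022,0,0,0,3],
    [0,0.016,0.022,0,0,0,3],
    [0,0.016,0.022,0,0,0,3],
    [0,0.016,0.022,0,0,0,3],
    [0,0.016,0.022,0,0,0,3],
    [0,0.016,0.022,0,0,0,3],
    [0,0.016,0.022,0,0,0,3],
  ],
  newtons=20,
)

```text
t: 1.2
tcp_pos: [0.3927, -0.2775, 0.2313]
tcp_rot: [0.887, 0.462, -0.0, -0.0]
wrist_force: [0.1, -0.3, 0.0]
grip_width: 0.0
grasp_force: 0.0
```

>>> drive_tool(
  rows=[
    [0,0.016,0.022,0,0,0,3],
    [0,0.016,0.022,0,0,0,3],
    [0,0.016,0.022,0,0,0,3],
    [0,0.016,0.022,0,0,0,3],
    [0,0.016,0.022,0,0,0,3],
    [0,0.016,0.022,0,0,0,3],
    [0,0.016,0.022,0,0,0,3],
    [0,0.016,0.022,0,0,0,3],
    [0,0.016,0.022,0,0,0,3],
    [0,0.016,0.022,0,0,0,3],
  ],
)

```text
t: 2.2
tcp_pos: [0.5527, -0.0575, 0.2312]
tcp_rot: [0.737, 0.676, -0.0, -0.0]
wrist_force: [0.3, -0.4, 0.1]
grip_width: 0.004
grasp_force: 0.0
```

>>> drive_tool(
  rows=[
    [0,0,0,-0.017,0,0,0],
    [0,0,0,-0.017,0,0,0],
    [0,0,0,-0.017,0,0,0],
    [0,0,0,-0.017,0,0,0],
    [0,0,0,-0.017,0,0,0],
    [0,0,0,-0.017,0,0,0],
    [0,0,0,-0.017,0,0,0],
    [0,0,0,-0.017,0,0,0],
    [0,0,0,-0.017,0,0,0],
    [0,0,0,-0.017,0,0,0],
  ],
)

```text
t: 3.2
tcp_pos: [0.5521, -0.0585, 0.0605]
tcp_rot: [0.737, 0.675, -0.0, -0.0]
wrist_force: [-1.0, 0.2, 1.0]
grip_width: -0.0
grasp_force: 0.0
```

```bash
python3 - <<'E'
from h import *
im=ctrl.get_image("scene"); cv2.imwrite("pics/s1.png",cv2.resize(im["color"][150:350,200:440],None,fx=3,fy=3)[:,:,::-1])
print(ctrl.get_obs()["wrist_force"])
E
```

```text
[-1.75593437 -0.65176289 -2.87598344]
```

View pics/s1.png

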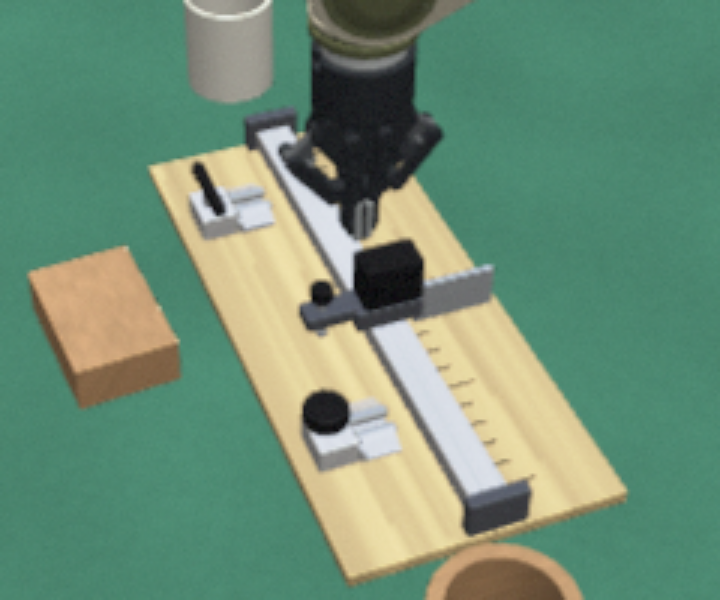

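The view shows the shut fingers at (360,220), just behind the block at (390,270), with the rail clear. I'll start pushing along the rail.

>>> drive_tool(
  rows=[
    [0,0.0003,0.004,0,0,0,0],
    [0,0.0003,0.004,0,0,0,0],
    [0,0.0003,0.004,0,0,0,0],
    [0,0.0003,0.004,0,0,0,0],
    [0,0.0003,0.004,0,0,0,0],
    [0,0.0003,0.004,0,0,0,0],
    [0,0.0003,0.003,0,0,0,0],
    [0,0.0003,0.003,0,0,0,0],
    [0,0.0003,0.003,0,0,0,0],
    [0,0.0003,0.003,0,0,0,0],
  ],
)

```text
t: 4.25
tcp_pos: [0.5552, -0.0224, 0.0613]
tcp_rot: [0.737, 0.675, -0.0, -0.0]
wrist_force: [0.6, -0.7, 0.5]
grip_width: 0.002
grasp_force: 1.5
```

>>> drive_tool(
  rows=[
    [0,0.0003,0.003,0,0,0,0],
    [0,0.0003,0.004,0,0,0,0],
    [0,0.0003,0.004,0,0,0,0],
    [0,0.0003,0.004,0,0,0,0],
    [0,0.0003,0.004,0,0,0,0],
    [0,0.0003,0.004,0,0,0,0],
    [0,0.0003,0.004,0,0,0,0],
    [0,0.0003,0.004,0,0,0,0],
    [0,0.0003,0.004,0,0,0,0],
    [0,0.0003,0.003,0,0,0,0],
  ],
)

```text
t: 5.25
tcp_pos: [0.5582, 0.0158, 0.0614]
tcp_rot: [0.737, 0.675, 0.0, 0.0]
wrist_force: [1.7, -1.3, -0.6]
grip_width: -0.001
grasp_force: 0.8
```

```bash
cat > m.py <<'E'
from h import *
O=np.array([.5587,-.0249]); l=np.array([.0855,.9963]); x=np.array([l[1],-l[0]])
def rail(p): d=np.array(p)[:2]-O; return (d@x).round(4),(d@l).round(4)
im=ctrl.get_image("top"); c=im["color"]; o=ctrl.get_obs()
dk=(c.max(2)<60).astype(np.uint8); n,lab,st,ce=cv2.connectedComponentsWithStats(dk)
print("tcp",rail(o["tcp_pos"]),"f",o["wrist_force"].round(1))
for i in range(1,n):
    if 25<st[i,4]<2000 and 180<ce[i,1]<300: print(st[i],ce[i].round(1),"z.075",rail(ray(im,ce[i],.075)))
import sys
if len(sys.argv)>1: cv2.imwrite(f"pics/{sys.argv[1]}.png",cv2.resize(c[180:310,205:455],None,fx=3,fy=3,interpolation=cv2.INTER_CUBIC)[:,:,::-1])
E
python3 m.py
```

```text
tcp (np.float64(-0.0041), np.float64(0.0409)) f [-0.1 -0.3 -0.2]
[265 193  12  15 118] [270.3 198.9] z.075 (np.float64(0.0821), np.float64(0.1276))
[389 207  30   5  93] [403.5 208.9] z.075 (np.float64(0.0799), np.float64(-0.1362))
[291 252  27   8  67] [302.6 255.8] z.075 (np.float64(-0.026), np.float64(0.0562))
```

>>> drive_tool(
  rows=[
    [0,0.0003,0.003,0,0,0,0],
    [0,0.0003,0.003,0,0,0,0],
    [0,0.0003,0.003,0,0,0,0],
    [0,0.0003,0.003,0,0,0,0],
    [0,0.0003,0.003,0,0,0,0],
    [0,0.0002,0.003,0,0,0,0],
    [0,0.0002,0.002,0,0,0,0],
    [0,0.0002,0.002,0,0,0,0],
    [0,0.0002,0.002,0,0,0,0],
    [0,0.0002,0.002,0,0,0,0],
  ],
)

```text
t: 6.3
tcp_pos: [0.5606, 0.0416, 0.0613]
tcp_rot: [0.737, 0.675, -0.0, -0.0]
wrist_force: [-1.2, -1.2, 0.1]
grip_width: -0.002
grasp_force: 0.8
```

```bash
python3 m.py; python3 - <<'E'
from h import *
im=ctrl.get_image("scene"); cv2.imwrite("pics/s2.png",cv2.resize(im["color"][200:350,260:420],None,fx=4,fy=4,interpolation=cv2.INTER_CUBIC)[:,:,::-1])
E
```

```text
tcp (np.float64(-0.0038), np.float64(0.0667)) f [-0.8 -1.2 -1. ]
[389 207  30   5  93] [403.5 208.9] z.075 (np.float64(0.0799), np.float64(-0.1362))
[278 252  26   7  62] [290.6 255.3] z.075 (np.float64(-0.0266), np.float64(0.0795))
```

View pics/s2.png

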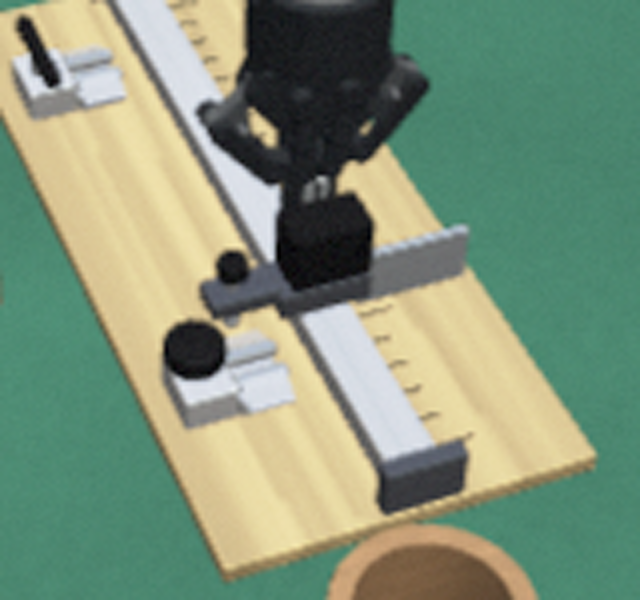

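The block is being pushed squarely. The plunger knob at (232,266) sits just short of the round preset's ramp at (250,345). I'll go slower from here.

>>> drive_tool(
  rows=[
    [0,0.0001,0.0015,0,0,0,0],
    [0,0.0001,0.0015,0,0,0,0],
    [0,0.0001,0.0015,0,0,0,0],
    [0,0.0001,0.0015,0,0,0,0],
    [0,0.0001,0.0015,0,0,0,0],
    [0,0.0001,0.0015,0,0,0,0],
    [0,0.0001,0.0015,0,0,0,0],
    [0,0.0001,0.0015,0,0,0,0],
    [0,0.0001,0.0015,0,0,0,0],
    [0,0.0001,0.0015,0,0,0,0],
  ],
)

```text
t: 7.4
tcp_pos: [0.5619, 0.0558, 0.0614]
tcp_rot: [0.737, 0.675, -0.0, 0.001]
wrist_force: [1.4, -5.8, 0.0]
grip_width: -0.001
grasp_force: 3.2
```

```bash
cat > s.py <<'E'
import sys; from h import *
O=np.array([.5587,-.0249]); l=np.array([.0855,.9963])
im=ctrl.get_image("scene"); c=im["color"]; o=ctrl.get_obs()
print("tcp y",(o["tcp_pos"][:2]-O)@l,o["wrist_force"].round(1))
# end-face of steel plate: brightest-grey blob at rail x=-91,z~.045, right of block
g=c.astype(int); m=((g.max(2)-g.min(2)<25)&(g.mean(2)>100)&(g.mean(2)<215)).astype(np.uint8)
x=np.array([l[1],-l[0]])
for y0 in np.arange(.09,.135,.003):
    p=proj(im,np.r_[O+x*-.07+l*(y0+.003),.045]); print(round(y0,3),p.round(1),g[int(round(p[1])),int(round(p[0]))])
E
python3 s.py
```

```text
tcp y 0.08090477979111779 [ 1.1 -4.6 -0.6]
0.09 [367.7 259.8] [221 202 152]
0.093 [368.3 260.7] [224 206 153]
0.096 [368.9 261.6] [209 199 176]
0.099 [369.5 262.4] [209 199 176]
0.102 [370.1 263.3] [181 189 202]
0.105 [370.7 264.2] [133 139 145]
0.108 [371.3 265.1] [106 108 109]
0.111 [371.9 266. ] [110 112 114]
0.114 [372.5 266.9] [109 111 111]
0.117 [373.1 267.8] [109 110 111]
0.12 [373.7 268.7] [109 110 111]
0.123 [374.3 269.7] [109 111 112]
0.126 [374.9 270.6] [106 107 109]
0.129 [375.6 271.5] [110 110 111]
0.132 [376.2 272.4] [111 112 113]
0.135 [376.8 273.3] [176 162 130]
```

On the ramp, with a push of about 5 N.

>>> drive_tool(
  rows=[
    [0,0.0001,0.0007,0,0,0,0],
    [0,0.0001,0.0007,0,0,0,0],
    [0,0.0001,0.0007,0,0,0,0],
    [0,0.0001,0.0007,0,0,0,0],
    [0,0.0001,0.0007,0,0,0,0],
    [0,0.0001,0.0007,0,0,0,0],
    [0,0.0001,0.0007,0,0,0,0],
    [0,0.0001,0.0007,0,0,0,0],
    [0,0.0001,0.0007,0,0,0,0],
    [0,0.0001,0.0007,0,0,0,0],
  ],
)

```text
t: 8.45
tcp_pos: [0.5625, 0.063, 0.0614]
tcp_rot: [0.737, 0.675, -0.0, 0.0]
wrist_force: [-0.5, -4.5, 1.2]
grip_width: 0.002
grasp_force: 2.4
```

>>> drive_tool(
  rows=[
    [0,0,0.0003,0,0,0,0],
    [0,0,0.0003,0,0,0,0],
    [0,0,0.0003,0,0,0,0],
    [0,0,0.0003,0,0,0,0],
    [0,0,0.0003,0,0,0,0],
    [0,0,0.0003,0,0,0,0],
    [0,0,0.0003,0,0,0,0],
    [0,0,0.0003,0,0,0,0],
    [0,0,0.0003,0,0,0,0],
    [0,0,0.0003,0,0,0,0],
  ],
)

```text
t: 9.45
tcp_pos: [0.5627, 0.0666, 0.0613]
tcp_rot: [0.737, 0.675, 0.0, -0.0]
wrist_force: [-0.6, -1.5, 0.3]
grip_width: -0.001
grasp_force: 0.6
```

```bash
python3 - <<'E'
from h import *
im=ctrl.get_image("scene"); cv2.imwrite("pics/s3.png",cv2.resize(im["color"][230:320,280:400],None,fx=6,fy=6,interpolation=cv2.INTER_CUBIC)[:,:,::-1])
print(ctrl.get_obs()["wrist_force"],ctrl.get_obs()["grasp_force"])
E
python3 s.py | tail -16
```

```text
[ 0.11412879 -0.88751064  0.35163792] 0.37029434577561915
0.09 [367.7 259.8] [223 204 155]
0.093 [368.3 260.7] [223 205 154]
0.096 [368.9 261.6] [223 204 154]
0.099 [369.5 262.4] [223 204 154]
0.102 [370.1 263.3] [222 203 152]
0.105 [370.7 264.2] [221 201 151]
0.108 [371.3 265.1] [205 189 150]
0.111 [371.9 266. ] [184 190 197]
0.114 [372.5 266.9] [157 164 171]
0.117 [373.1 267.8] [112 114 113]
0.12 [373.7 268.7] [110 113 115]
0.123 [374.3 269.7] [109 112 113]
0.126 [374.9 270.6] [111 110 114]
0.129 [375.6 271.5] [109 111 112]
0.132 [376.2 272.4] [109 111 111]
0.135 [376.8 273.3] [108 111 112]
```

View pics/s3.png

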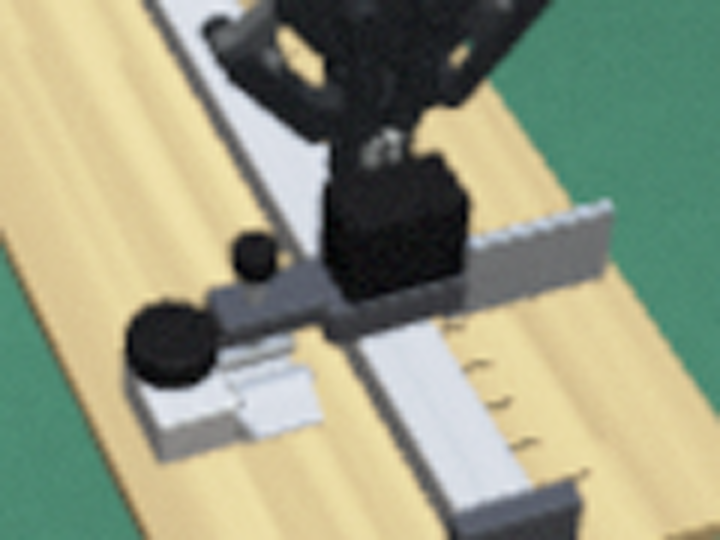

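The plunger knob at (255,255) is raised clear of the arm, so it is on the first pin and has not dropped. I'll keep creeping forward.

>>> drive_tool(
  rows=[
    [0,0,0.0003,0,0,0,0],
    [0,0,0.0003,0,0,0,0],
    [0,0,0.0003,0,0,0,0],
    [0,0,0.0003,0,0,0,0],
    [0,0,0.0003,0,0,0,0],
    [0,0,0.0003,0,0,0,0],
    [0,0,0.0003,0,0,0,0],
    [0,0,0,0,0,0,0],
    [0,0,0,0,0,0,0],
    [0,0,0,0,0,0,0],
  ],
)

```text
t: 10.55
tcp_pos: [0.5627, 0.0685, 0.0613]
tcp_rot: [0.737, 0.675, -0.0, -0.0]
wrist_force: [0.6, 0.3, -0.1]
grip_width: 0.001
grasp_force: 0.0
```

```bash
python3 - <<'E'
from h import *
im=ctrl.get_image("scene"); cv2.imwrite("pics/s4.png",cv2.resize(im["color"][230:320,280:400],None,fx=6,fy=6,interpolation=cv2.INTER_CUBIC)[:,:,::-1])
E
python3 s.py | tail -16
```

```text
0.09 [367.7 259.8] [221 201 152]
0.093 [368.3 260.7] [224 203 152]
0.096 [368.9 261.6] [223 203 152]
0.099 [369.5 262.4] [223 203 152]
0.102 [370.1 263.3] [222 203 152]
0.105 [370.7 264.2] [219 198 149]
0.108 [371.3 265.1] [223 203 152]
0.111 [371.9 266. ] [220 201 151]
0.114 [372.5 266.9] [224 206 155]
0.117 [373.1 267.8] [201 196 183]
0.12 [373.7 268.7] [178 190 203]
0.123 [374.3 269.7] [135 142 149]
0.126 [374.9 270.6] [111 112 111]
0.129 [375.6 271.5] [109 111 112]
0.132 [376.2 272.4] [111 112 113]
0.135 [376.8 273.3] [108 110 110]
```

View pics/s4.png

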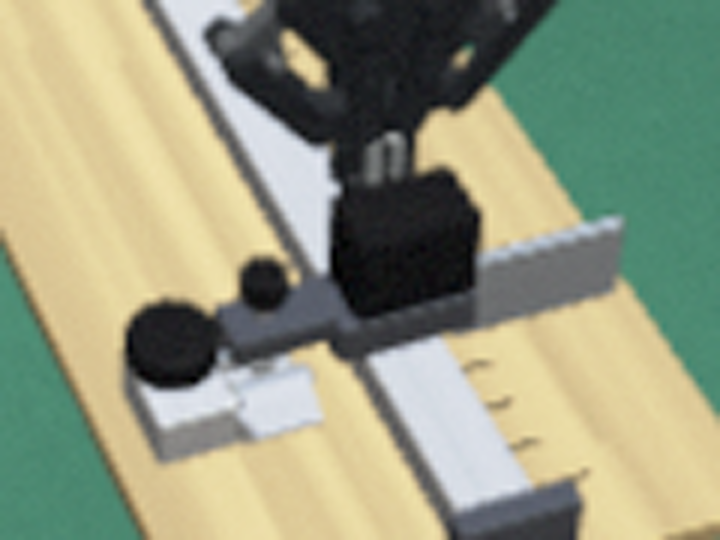

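The knob at (265,283) is down on the arm again. The block has jumped ahead about 7 mm, to 0.124 on the rail, and the contact force is zero, so it is seated. I'll back off and raise the tool.

>>> drive_tool(
  rows=[
    [0,-0.0003,-0.004,0,0,0,0],
    [0,-0.0003,-0.004,0,0,0,0],
    [0,-0.0003,-0.004,0,0,0,0],
    [0,-0.0003,-0.004,0,0,0,0],
    [0,-0.0003,-0.004,0,0,0,0],
    [0,0,0,0.02,0,0,0],
    [0,0,0,0.02,0,0,0],
    [0,0,0,0.02,0,0,0],
    [0,0,0,0.02,0,0,0],
    [0,0,0,0.02,0,0,0],
  ],
)

```text
t: 11.65
tcp_pos: [0.561, 0.0483, 0.1622]
tcp_rot: [0.738, 0.675, -0.0, -0.0]
wrist_force: [-0.5, 1.2, 0.1]
grip_width: 0.001
grasp_force: 0.0
```

```bash
python3 s.py | sed -n '9,16p'; python3 - <<'E'
from station import ctrl
print(ctrl.get_obs()["tcp_pos"],ctrl.get_obs()["qvel"].round(3)); print(ctrl.sign_off())
E
```

```text
0.111 [371.9 266. ] [223 205 155]
0.114 [372.5 266.9] [225 208 155]
0.117 [373.1 267.8] [201 197 185]
0.12 [373.7 268.7] [181 193 206]
0.123 [374.3 269.7] [138 143 149]
0.126 [374.9 270.6] [111 114 114]
0.129 [375.6 271.5] [109 111 113]
0.132 [376.2 272.4] [113 115 116]
[0.56236984 0.04821046 0.16546598] [ 0.001  0.015  0.029  0.    -0.095 -0.001]
the job is handed in; nothing more can be done
None
```

The stop block is clicked into the round-knob preset's notch, the plunger is down, the arm is clear and the job is handed in; no verdict came back.

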